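Open the sample port

ROBOT

A 6-joint arm with a two-finger parallel gripper is mounted at the origin on the work surface. World frame = base frame: x ahead of the robot, y to its left, z up, the work surface at z = 0. Lengths are in m, angles in rad, forces in N, time in s.
With the tool pointing down it reaches from about 0.35 to 0.975 m from the base axis. Payload 4.9 kg.
Tool frame: the origin (TCP) lies between the finger pads; the fingertips stand 8 mm ahead of it and the grasp point (between the pads) lies 11 mm behind it; z points along the fingers, y is the direction in which the jaws open and shut (so a half turn about z gives the same grasp; the last joint's range is limited). The gripper opens to 85 mm and grips with 20 to 120 N. Pads are 22 mm wide; open, the fingers measure 114 mm over their backs; the gripper's body (76 mm by 85 mm) begins 54 mm behind the grasp point. The pads swing forward as they close: fully open they stand 13 mm farther back than shut.
Start: joints at [0.985, 0.053, 1.613, -0, 1.476, -0.119], TCP at [0.281, 0.558, 0.239] pointing down, gripper open.
Joint ranges: [-3.01, 3.01], [-1.01, 2.22], [0.06, 2.58], [-1.02, 4.17], [0.09, 2.62], [-3.14, 3.14]. Speed limits (rad/s): [2.57, 2.57, 3.14, 3.14, 3.14, 3.14].

INTERFACE

Orientations are given as a rotation vector (axis times angle).
In Python, from station import ctrl gives the robot as it stands. The module is installed in compiled form; this text tells all that it offers.
- The arm moves only by the shell command python3 -m creep 'ROWS' [FORCE]. ROWS is JSON, a list of rows, each an object with "hand": the opening, from 0 (shut) to 1 (fully open); "translation": the shift along the tool's x, y, z in cm, a list of three; "delta_rot": the turn, a rotation vector about the tool's x, y, z in degrees, a list of three. A call has 1 to 8 rows; each row shifts and turns the commanded pose from where the row before left it, along the tool's axes as they then stand; what a row does not reach is not made up. A row lasts 1/8 s, in which the tool goes at most 62.5 mm and 10.7 degrees, less where a joint would pass 70% of its speed; a pose out of reach is approached as far as the arm can. A call with a gripper value outside its range is refused whole. The fingers move at their own pace and stop on an object; FORCE is the grip in N (left out, the last holds). Time passes only in rows, so rows that do not move let the fingers close. It gives the time, the measured TCP pose, the force and the opening at its end, in the units of the state.
- ctrl.get_obs(): the state, without advancing time (a new reading comes with each control period).
- ctrl.get_image(name): name is "side" or "top" or "wrist"; returns (picture, depth): 480x640x3 uint8, red, green, blue; 480x640 float32, m along the optical axis (not along the pixel's ray), 0 where there is no reading.
- ctrl.calibration(name): a dict with "fx", "fy", "cx", "cy" (pixels), "T" (4x4, takes a point from camera to world coordinates). Camera axes: x right, y up, looking along -z (the intrinsics and any distortion apply to the point x, -y, -z); pixel columns grow to the right and rows downward; lengths in m; the calibration is good to about 2 mm. A picture is of the moment at which its call begins: read the wrist's pose just before it. calibration takes no time and is no camera call; for the wrist camera it gives the pose at the moment of the call.
- ctrl.finish_job(): hands the job in, once; it reports no verdict.
The state is a dict: "t": time; "q": joint angles; "dq": joint speeds; "effort": joint torques, N m; "tool_pos": TCP position; "tool_rot": TCP orientation; "contact_force": force on the tool from outside, world axes, zero at the start; "wrist_torque": the same for the moment, N m; "opening": finger opening in m.
Only numpy, scipy, OpenCV 4.12 (cv2) and the standard library are available. Lean on these libraries where they do the work, as an engineer would, in place of code of your own. Each camera call takes 0.05 s, during which the arm holds its last target.

TASK

Open the hatch of the sample box, the one with the locking slide, by touch alone, gripping and lifting nothing: first push the slide's knob all the way to its far stop, clear of the hatch, then press the front of the hatch right down once so that its push-push latch lets go, and back off so that it pops up. Wait until you have seen it stand open for a second or so; do not press it again, since a second press shuts it. Leave the other box's hatch shut and the vials and other things where they are.

Things in the scene. Friction and masses are not known exactly. Their poses are not given: they have to be found in the camera images.
- sample_box: the sample box: a fixed grey-painted steel box 200 mm deep (its x), 170 mm wide (its y), flat deck 85 mm above the table, the taller of two such boxes and the only one with a locking slide. Origin at the centre of its underside; x points from its front (robot side) to its back, y to its left. Its left/right place on the table, position and yaw vary.
- lock_slide (a joint): travel of the locking slide on the sample box's front deck, m: straight along the box's +y, 0 to 0.05 between stops. At 0 to 0.01 its flat steel finger reaches over the hatch and stops it opening; at 0.05 (far stop) it is right beside the hatch. About 2 N of push moves it, and it stays where it is left.
- lock_knob (a point): centre of the top of the slide's upright black knob, 14 x 14 mm, 41 mm above the deck; it stands on the slide's steel block, 24 x 24 mm, 3 to 19 mm above the deck. The knob is 77 mm in front of the box's middle, 29 mm in front of the hatch's free edge, and moves with the slide. The front deck on its -y side is free, 85 mm or more along y.
- sample_hatch (a joint): angle of the sample box's hatch, rad: aluminium plate 88 (box x) x 90 (box y) x 6 mm, hinged at its back edge; 0 = shut and latched, top 14 mm above the deck. 3 to 4 N at the press point sinks it to a hard stop at -0.085 (7 mm at the free edge); 5 to 15 N is right. Let go after that, it follows the finger up by its own spring, in a second or so, to its stop at 0.95 and stays.
- sample_hatch_press (a point): press point: on top of the sample box's hatch, in the middle of its width, 15 mm back from its free edge; moves with the hatch. Frame: x, y along the plate as for the box, z out of its top.
- latch_index (a joint): step of the push-push latch inside the sample box, m (hidden under the hatch): 0 = latched, about 0.003 = hatch pressed right down once, 0.007 to 0.0085 = popped open, 0.010 to 0.012 = pressed down a second time, which latches the hatch shut again
- waste_box: the other box, same plan, 200 x 170 mm, deck only 70 mm above the table, no locking slide; origin and axes as for the sample box. Its hatch is to stay shut.
- waste_hatch (a joint): angle of the other box's hatch (same plate and same push-push latch), rad: 0 = shut; to be left shut
- vial_on_box: glass vial with a blue cap, 22 mm wide, 42 mm tall, standing on the back deck of the sample box; bystander, origin at its underside; leave where it is
- vial_a: glass vial with a blue cap, 22 mm wide, 42 mm tall, on the table in front of the boxes; bystander, origin at its underside; leave where it is
- vial_b: larger glass vial, 26 mm wide, 52 mm tall, on the table in the gap between the two boxes; bystander, origin at its underside; leave where it is
- vial_tray: white tray of vials, 100 x 130 mm, 43 mm tall in all, to the left; bystander, origin at its underside; leave where it is
- tape_roll: roll of paper labels lying flat, 80 mm wide, 24 mm tall, to the right; bystander, origin at its underside; leave where it is
- reagent_jar: amber jar, 56 mm wide, 75 mm tall, to the right; bystander, origin at its underside; leave where it is
- steel_cup: steel cup, 68 mm wide, 70 mm tall, to the left; bystander, origin at its underside; leave where it is
- spatula: steel spatula, 170 mm long, lying in front of the robot; bystander, origin at its own frame, on the table; leave where it is

How it is judged:
By the outcome, as a careful person would: the job done as asked, in the order asked, and still so for the second after the job is handed in, with the robot touching nothing.
It also fails if it takes over 42 s, if anything falls off the work surface, if the arm or the gripper's body presses on something with over 40 N, if the wrist force passes 120 N, or if a joint passes its speed limit or range.

## Working session

There is one attempt and no reset: what is moved stays moved. The work goes in short steps, Python scripts to look and compute and a shell command to move; the robot and the scene stay as the last step left them, time stands still between calls to the robot, and variables do not carry over. Pictures are saved under pics/ and viewed, and the job is handed in when it is done.

```bash
mkdir -p pics; ls
cat > h.py <<'E'
from station import ctrl
import numpy as np, cv2
from scipy.spatial.transform import Rotation as R
def snap(name,fn):
    im,d=ctrl.get_image(name); cv2.imwrite(f'pics/{fn}.png',im[:,:,::-1]); np.savez(f'pics/{fn}.npz',d=d,im=im,T=ctrl.calibration(name)['T'],c=np.array([ctrl.calibration(name)[k] for k in('fx','fy','cx','cy')]))
def pt(fn,u,v):
    z=np.load(f'pics/{fn}.npz'); d=z['d']; fx,fy,cx,cy=z['c']; 
    dd=d[v,u]; p=np.array([(u-cx)/fx*dd,-(v-cy)/fy*dd,-dd,1]); return (z['T']@p)[:3]
E
python3 - <<'E'
from h import *
snap('top','top1');snap('side','side1')
o=ctrl.get_obs();print(o); c=ctrl.calibration('top');print(c)
E
```

```text
pics
{'t': 0.1, 'q': array([ 9.85000147e-01,  5.33181176e-02,  1.61412712e+00, -2.51207353e-06,
        1.47601432e+00, -1.19003211e-01]), 'dq': array([ 0.00117724, -0.00059502, -0.00412578, -0.00085096, -0.00146681,
        0.00039447]), 'effort': array([ 3.31072542e-04, -3.94902992e+01, -3.71363211e+01, -7.95831147e-05,
        3.79213627e-03,  2.91288325e-05]), 'tool_pos': array([0.28096672, 0.55768078, 0.2381867 ]), 'tool_rot': array([-7.26448609e-01, -3.05578725e+00,  2.75311097e-03]), 'contact_force': array([-0.32258903,  0.75793316, -0.67284986]), 'wrist_torque': array([-0.00205195, -0.02499359, -0.05110317]), 'opening': 0.08526481400595433}
{'fx': 459.15949519597086, 'fy': 459.15949519597086, 'cx': 317.5155579955828, 'cy': 237.54048186648288, 'T': array([[-7.18124530e-03,  9.83997709e-01, -1.78036342e-01,
         3.48935446e-01],
       [-9.99971262e-01, -7.49911619e-03, -1.11254941e-03,
        -1.11718337e-02],
       [-2.42986128e-03,  1.78023236e-01,  9.84023284e-01,
         1.11322439e+00],
       [ 0.00000000e+00,  0.00000000e+00,  0.00000000e+00,
         1.00000000e+00]])}
```

View pics/top1.png

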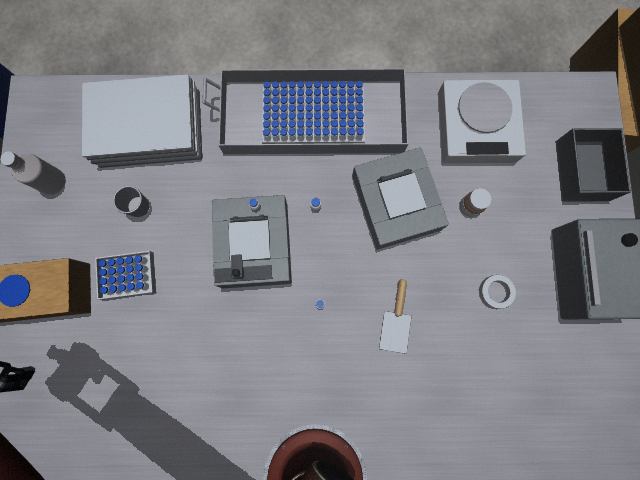

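View pics/side1.png

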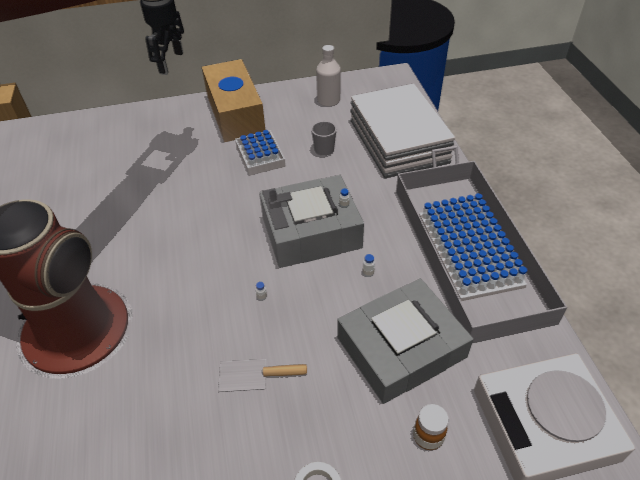

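The sample box is the left one in the top view, centred near (251,241). It has the slide at (237,265) and the vial on its back deck at (254,203). The waste box is at (400,197). I'll enlarge this.

Run:
```python
from h import *
im=cv2.imread('pics/top1.png')[185:295,200:300]
cv2.imwrite('pics/c1.png',cv2.resize(im,None,fx=5.4,fy=5.4,interpolation=cv2.INTER_CUBIC))
im=cv2.imread('pics/side1.png')[160:270,250:370]
cv2.imwrite('pics/c2.png',cv2.resize(im,None,fx=5.4,fy=5.4,interpolation=cv2.INTER_CUBIC))
```

```text
(no output)
```

View pics/c1.png

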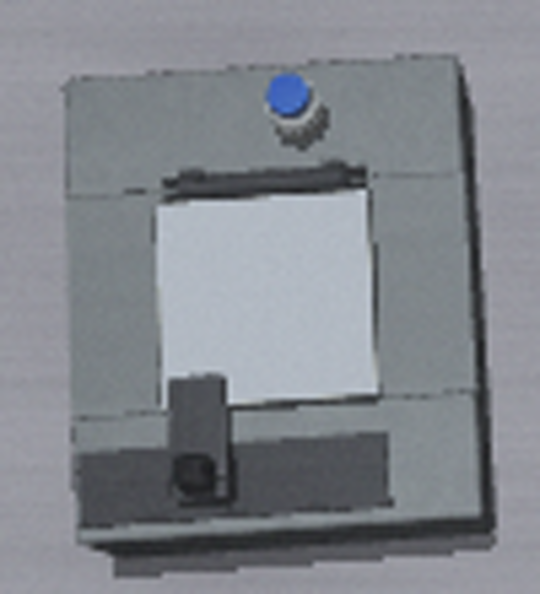

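View pics/c2.png

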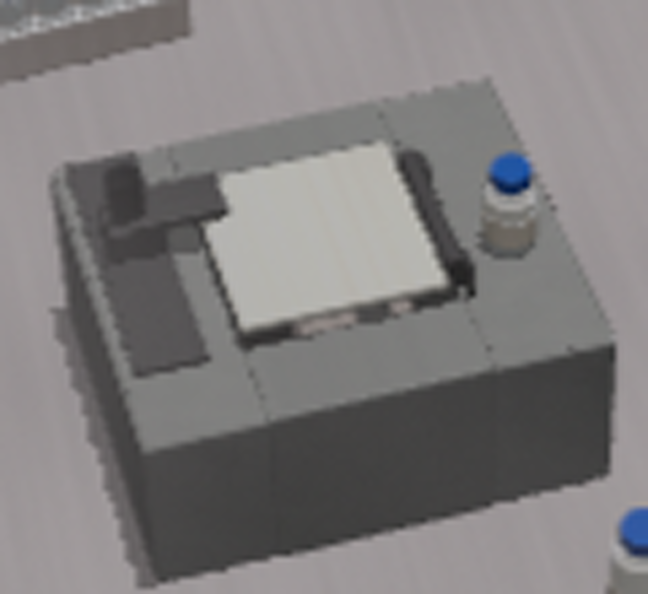

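The crop shows deck corners at about (68,82), (457,57), (480,515) and (78,540). The hatch corners are (158,206), (368,190), (378,395) and (163,408), and the knob top is at (195,472).

```bash
cat >> h.py <<'E'
def ray(fn,u,v,z):
    f=np.load(f'pics/{fn}.npz'); fx,fy,cx,cy=f['c'];T=f['T']
    d=T[:3,:3]@np.array([(u-cx)/fx,-(v-cy)/fy,-1]); o=T[:3,3]; return o+d*(z-o[2])/d[2]
E
python3 - <<'E'
from h import *
P=lambda u,v,z: ray('top1',199.6+u/5.4,184.6+v/5.4,z)
D=np.array([P(*p,.085) for p in [(68,82),(457,57),(480,515),(78,540)]])
H=np.array([P(*p,.099) for p in [(158,206),(368,190),(378,395),(163,408)]])
K=P(195,472,.126)
print(D,H,K)
for Q in(D,H):
    ex=(Q[0]+Q[1]-Q[2]-Q[3])/2; ey=(Q[0]+Q[3]-Q[1]-Q[2])/2
    print(Q.mean(0),np.linalg.norm(ex),np.linalg.norm(ey),np.degrees(np.arctan2(ex[1],ex[0])),np.degrees(np.arctan2(-ey[0],ey[1])))
c=D.mean(0)
for y in [2.5,3,3.5,4,4.5]:
    a=np.radians(y);r=np.array([[np.cos(a),np.sin(a)],[-np.sin(a),np.cos(a)]])
    print(y,r@(K-c)[:2],r@(H.mean(0)-c)[:2])
print(R.from_rotvec(ctrl.get_obs()['tool_rot']).as_matrix())
print([pt('top1',u,v) for u,v in[(245,237),(270,215),(236,272)]])
E
```

```text
[[0.62550671 0.23279252 0.085     ]
 [0.63525855 0.06632269 0.085     ]
 [0.43893929 0.05566259 0.085     ]
 [0.42982454 0.22206354 0.085     ]] [[0.56791936 0.18999845 0.099     ]
 [0.57409179 0.10221097 0.099     ]
 [0.48750581 0.097036   0.099     ]
 [0.48276831 0.18562066 0.099     ]] [0.45335806 0.16690482 0.126     ]
[0.53238227 0.14421034 0.085     ] 0.19629226008335926 0.16670250374117415 3.123177233540947 3.243963402680741
[0.52807132 0.14371652 0.099     ] 0.08600125246716453 0.08835462107730727 3.1837571796254043 3.5396582776284706
2.5 [-0.07795908  0.02611987] [-0.00432839 -0.00030531]
3 [-0.07772818  0.02679919] [-0.00433089 -0.00026752]
3.5 [-0.07749136  0.02747646] [-0.00433306 -0.00022972]
4 [-0.07724863  0.02815165] [-0.0043349 -0.0001919]
4.5 [-0.07700002  0.02882469] [-0.00433641 -0.00015406]
[[-8.93016116e-01  4.50023505e-01 -1.03005932e-03]
 [ 4.50024630e-01  8.93014786e-01 -1.55702331e-03]
 [ 2.19161118e-04 -1.85399897e-03 -9.99998257e-01]]
[array([0.53529504, 0.15317698, 0.096905  ]), array([0.58857359, 0.09881506, 0.08429103]), array([0.4536289 , 0.16672279, 0.12354733])]
```

Box centre is (0.532, 0.144) with yaw about 3.2°, and the knob is at box (-77, 27) mm. I'll shut the hand, align the tool with the box, and move over the free deck on the -y side of the knob.

```bash
python3 -m creep '[{"hand":0,"translation":[0,0,0],"delta_rot":[0,0,-10]},{"hand":0,"translation":[0,0,0],"delta_rot":[0,0,-10]},{"hand":0,"translation":[0,0,0],"delta_rot":[0,0,-10]},{"hand":0,"translation":[-1.5,-4.5,0],"delta_rot":[0,0,0]},{"hand":0,"translation":[-1.5,-4.5,0],"delta_rot":[0,0,0]},{"hand":0,"translation":[-1.5,-4.5,0],"delta_rot":[0,0,0]},{"hand":0,"translation":[-1.5,-4.5,0],"delta_rot":[0,0,0]},{"hand":0,"translation":[-1.5,-4.5,0],"delta_rot":[0,0,0]}]'
python3 -m creep '[{"hand":0,"translation":[-1.5,-4.5,0],"delta_rot":[0,0,0]},{"hand":0,"translation":[-1.5,-4.5,0],"delta_rot":[0,0,0]},{"hand":0,"translation":[-1.5,-4.5,0],"delta_rot":[0,0,0]},{"hand":0,"translation":[-1.5,-4.5,0],"delta_rot":[0,0,0]},{"hand":0,"translation":[-1.5,-4.3,0],"delta_rot":[0,0,0]},{"hand":0,"translation":[0,0,0],"delta_rot":[0,0,0]},{"hand":0,"translation":[0,0,0],"delta_rot":[0,0,0]}]'
cat >> h.py <<'E'
C=np.array([.5324,.1442]);YAW=np.radians(3.2)
def state():
    o=ctrl.get_obs();a=YAW;p=o['tool_pos'];r=np.array([[np.cos(a),np.sin(a)],[-np.sin(a),np.cos(a)]])
    M=R.from_rotvec(o['tool_rot']).as_matrix()
    print('t',o['t'],'box xy mm',1000*r@(p[:2]-C),'z',p[2],'tip over deck',p[2]-.008-.085,'yaw y',np.degrees(np.arctan2(M[1,1],M[0,1])),'F',o['contact_force'],'op',o['opening'],'zax',M[:,2])
E
python3 - <<'E'
from h import *
snap('wrist','w1');snap('top','top2');state()
E
```

```text
t: 1.1
tool_pos: [0.369, 0.3362, 0.2388]
tool_rot: [0.09, -3.14, 0.001]
contact_force: [0.6, -0.5, 0.0]
opening: 0.0
t: 1.98
tool_pos: [0.4561, 0.1197, 0.2389]
tool_rot: [0.089, -3.139, -0.001]
contact_force: [-0.4, -0.0, 0.5]
opening: 0.0
t 2.075 box xy mm [-77.64183519 -19.57884469] z 0.23906079390434584 tip over deck 0.14606079390434584 yaw y 93.3455892552645 F [-0.53310971  0.43341871  0.65256159] op 1.8844258778923675e-05 zax [-5.27864284e-04  2.81455280e-04 -9.99999821e-01]
```

View pics/w1.png

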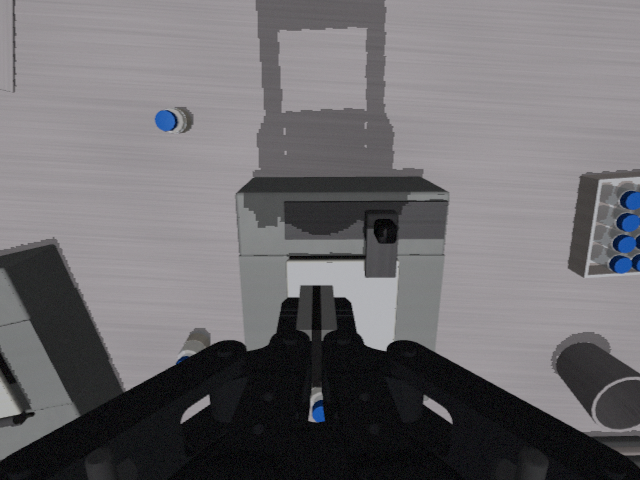

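View pics/top2.png

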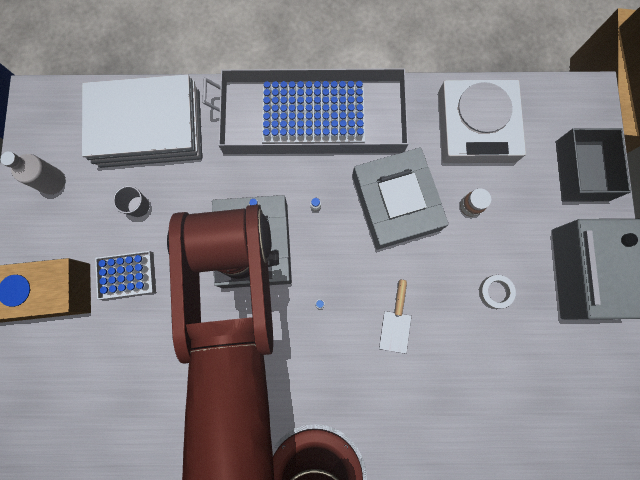

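The wrist view looks from in front. The knob is at about (386,231), the closed fingers end near (317,290) over the hatch side, and the free deck lies to the left of the knob. I'll cross-check the knob and box corners from this view.

```bash
python3 - <<'E'
from h import *
a=YAW;r=np.array([[np.cos(a),np.sin(a)],[-np.sin(a),np.cos(a)]])
for n,u,v,z in [('knob',386,231,.126),('deckFL',447,192,.085),('deckFR',237,194,.085),('hatchFL',397,262,.099),('hatchFR',288,259,.099),('seamL',444,254,.085),('seamR',239,255,.085)]:
    p=ray('w1',u,v,z); print(n,p.round(4),(1000*r@(p[:2]-C)).round(1), pt('w1',u,v).round(4))
E
python3 - <<'E'
import cv2
im=cv2.imread('pics/w1.png')[170:300,220:460];cv2.imwrite('pics/c3.png',cv2.resize(im,None,fx=3.3,fy=3.3,interpolation=cv2.INTER_CUBIC))
E
```

```text
knob [0.4523 0.169  0.126 ] [-78.6  29.2] [0.4523 0.169  0.1261]
deckFL [0.4295 0.2219 0.085 ] [-98.4  83.3] [0.4299 0.2227 0.0828]
deckFR [0.4406 0.0575 0.085 ] [-96.5 -81.5] [0.4409 0.0572 0.0837]
hatchFL [0.485  0.1863 0.099 ] [-45.   44.7] [0.485  0.1863 0.099 ]
hatchFR [0.4874 0.1002 0.099 ] [-47.4 -41.4] [0.4928 0.0994 0.085 ]
seamL [0.481  0.2277 0.085 ] [-46.7  86.3] [0.5099 0.2602 0.0009]
seamR [0.4916 0.0589 0.085 ] [-45.5 -82.9] [0.5236 0.0423 0.001 ]
```

View pics/c3.png

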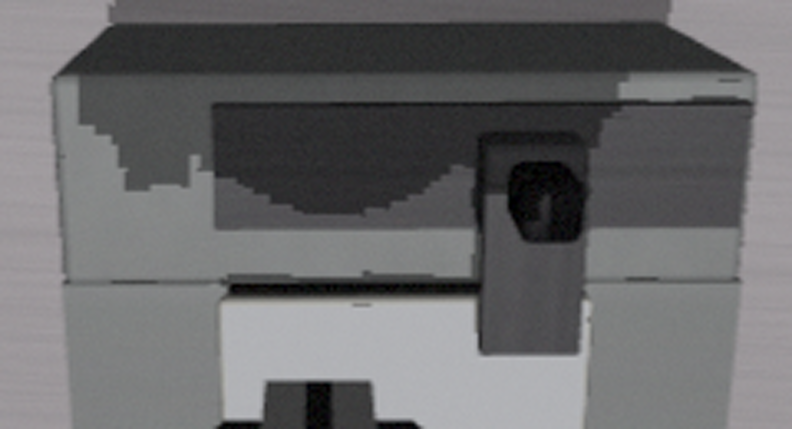

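Both views agree to within about 2 mm. I'll lower the tip to about 25 mm above the deck, beside the knob and above the block, then push left.

```bash
python3 -m creep '[{"hand":0,"translation":[0,0,4],"delta_rot":[0,0,0]},{"hand":0,"translation":[0,0,4],"delta_rot":[0,0,0]},{"hand":0,"translation":[0,0,3],"delta_rot":[0,0,0]},{"hand":0,"translation":[0,0,1],"delta_rot":[0,0,0]},{"hand":0,"translation":[0,0.5,0],"delta_rot":[0,0,0]},{"hand":0,"translation":[0,0.5,0],"delta_rot":[0,0,0]},{"hand":0,"translation":[0,0.5,0],"delta_rot":[0,0,0]},{"hand":0,"translation":[0,0.5,0],"delta_rot":[0,0,0]}]'
python3 - <<'E'
from h import *
state()
E
python3 -m creep '[{"hand":0,"translation":[0,0.5,0],"delta_rot":[0,0,0]},{"hand":0,"translation":[0,0.5,0],"delta_rot":[0,0,0]},{"hand":0,"translation":[0,0.5,0],"delta_rot":[0,0,0]},{"hand":0,"translation":[0,0,0],"delta_rot":[0,0,0]}]'
python3 - <<'E'
from h import *
state();snap('wrist','w2')
E
```

```text
t: 3.08
tool_pos: [0.4558, 0.1398, 0.1202]
tool_rot: [-0.089, 3.139, 0.0]
contact_force: [0.4, 0.3, -0.6]
opening: -0.0001
t 3.075 box xy mm [-76.70688773  -0.08738225] z 0.12019770821053652 tip over deck 0.027197708210536506 yaw y 93.26292651466723 F [ 0.38866639  0.25757478 -0.58291744] op -0.00011280708537753231 zax [ 1.52189210e-03  2.63752031e-04 -9.99998807e-01]
t: 3.58
tool_pos: [0.4544, 0.1546, 0.1193]
tool_rot: [0.09, -3.14, -0.0]
contact_force: [-0.2, 0.7, 0.2]
opening: -0.0001
t 3.575 box xy mm [-77.25907855  14.77274098] z 0.11928120677718937 tip over deck 0.026281206777189356 yaw y 93.27336129548333 F [-0.21980202  0.69111305  0.24454078] op -7.664412536247831e-05 zax [-3.02807846e-05  2.66084727e-04 -9.99999964e-01]
```

View pics/w2.png

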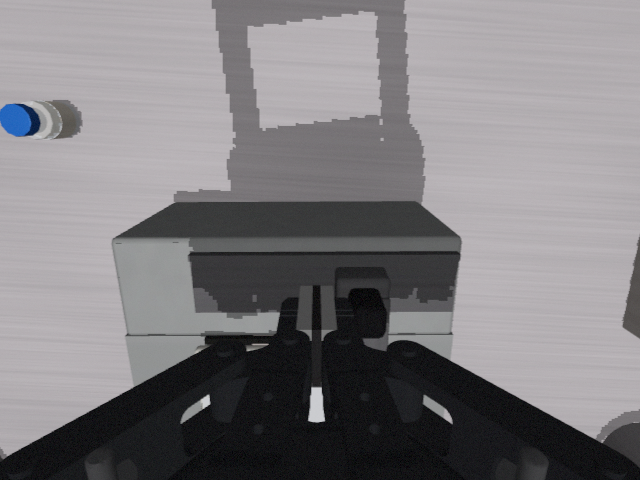

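The fingertip (317,310) is beside the knob (370,310) at the right height, with no contact force yet. I'll push on.

```bash
python3 -m creep '[{"hand":0,"translation":[0,0.5,0],"delta_rot":[0,0,0]},{"hand":0,"translation":[0,0.5,0],"delta_rot":[0,0,0]},{"hand":0,"translation":[0,0.5,0],"delta_rot":[0,0,0]},{"hand":0,"translation":[0,0.5,0],"delta_rot":[0,0,0]},{"hand":0,"translation":[0,0.5,0],"delta_rot":[0,0,0]},{"hand":0,"translation":[0,0.5,0],"delta_rot":[0,0,0]},{"hand":0,"translation":[0,0.5,0],"delta_rot":[0,0,0]}]'
python3 - <<'E'
from h import *
state();snap('wrist','w3')
E
```

```text
t: 4.5
tool_pos: [0.4523, 0.1896, 0.1192]
tool_rot: [0.089, -3.14, 0.0]
contact_force: [-0.1, -1.5, -0.1]
opening: 0.0002
t 4.5 box xy mm [-77.42776473  49.77519967] z 0.1192096048016211 tip over deck 0.026209604801621086 yaw y 93.25771818529452 F [-0.09307364 -1.45612299 -0.12321906] op 0.00018827198371358704 zax [-4.03981491e-04 -7.29570154e-05 -9.99999916e-01]
```

View pics/w3.png

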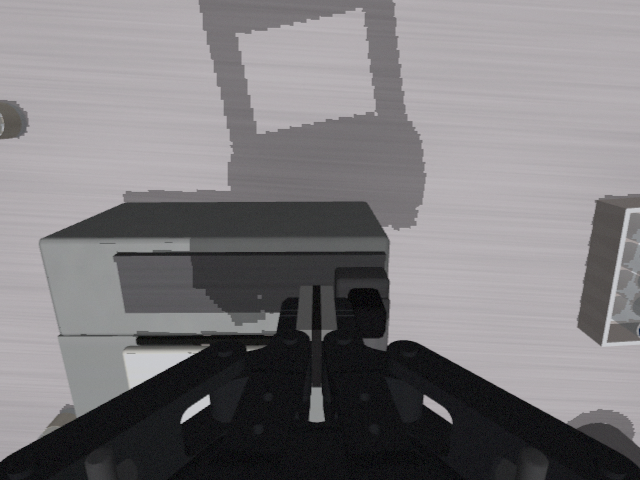

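The slide is moving with the finger, at about 1.5 N. I'll continue in small steps until the stop shows in the force.

```bash
python3 -m creep '[{"hand":0,"translation":[0,0.4,0],"delta_rot":[0,0,0]},{"hand":0,"translation":[0,0.3,0],"delta_rot":[0,0,0]},{"hand":0,"translation":[0,0.2,0],"delta_rot":[0,0,0]}]'
python3 -m creep '[{"hand":0,"translation":[0,0.2,0],"delta_rot":[0,0,0]},{"hand":0,"translation":[0,0,0],"delta_rot":[0,0,0]}]'
python3 - <<'E'
from h import *
state()
E
```

```text
t: 4.92
tool_pos: [0.4523, 0.1915, 0.1194]
tool_rot: [0.091, -3.139, 0.028]
contact_force: [-1.1, -31.9, 7.2]
opening: -0.0
t: 5.18
tool_pos: [0.4523, 0.1917, 0.1195]
tool_rot: [0.09, -3.138, 0.034]
contact_force: [-1.8, -35.0, 8.0]
opening: -0.0001
t 5.175 box xy mm [-77.30491613  51.90691636] z 0.11946511450103847 tip over deck 0.02646511450103846 yaw y 93.28378738406664 F [ -1.84748111 -35.01742917   8.04502485] op -6.882779951311279e-05 zax [-0.00123105 -0.02179773 -0.99976164]
```

Contact is at 35 N, so this is either the stop or a jam. I'll back off and look.

```bash
python3 -m creep '[{"hand":0,"translation":[0,-1,0],"delta_rot":[0,0,0]},{"hand":0,"translation":[0,-2,0],"delta_rot":[0,0,0]},{"hand":0,"translation":[0,-2,-3],"delta_rot":[0,0,0]},{"hand":0,"translation":[0,0,-5],"delta_rot":[0,0,0]},{"hand":0,"translation":[0,0,-4],"delta_rot":[0,0,0]},{"hand":0,"translation":[0,0,0],"delta_rot":[0,0,0]}]'
python3 - <<'E'
from h import *
snap('wrist','w4');state()
im=cv2.imread('pics/w4.png')[170:300,220:460];cv2.imwrite('pics/c4.png',cv2.resize(im,None,fx=3.3,fy=3.3,interpolation=cv2.INTER_CUBIC))
E
```

```text
t: 5.92
tool_pos: [0.4571, 0.1511, 0.2442]
tool_rot: [-0.089, 3.131, 0.004]
contact_force: [-0.6, -0.3, 0.6]
opening: -0.0
t 5.975 box xy mm [-76.14176981  10.92319055] z 0.24137265728351986 tip over deck 0.14837265728351984 yaw y 93.25933644502408 F [-0.24992439  0.16456817 -0.56964893] op 8.544171094597655e-05 zax [ 0.00437872  0.00164746 -0.99998906]
```

View pics/w4.png

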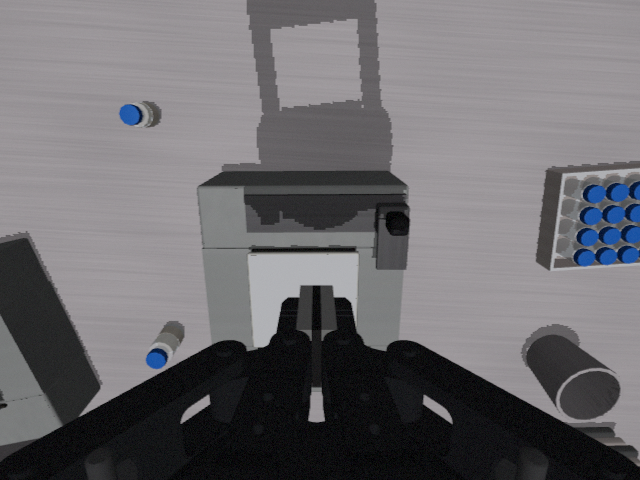

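View pics/c4.png

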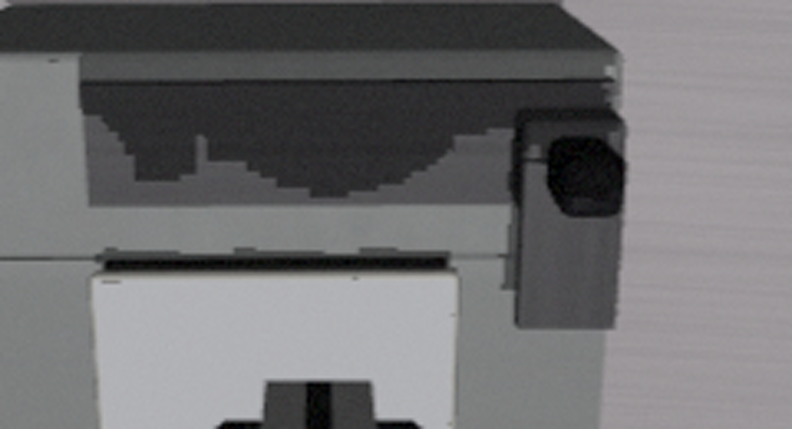

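Run:
```python
from h import *
a=YAW;r=np.array([[np.cos(a),np.sin(a)],[-np.sin(a),np.cos(a)]])
for n,u,v,z in [('knob',397,221,.126),('deckFL',408,186,.085),('fingR',376,268,.104),('fingL',406,268,.104),('hatchFL',358,252,.099),('hatchFR',248,253,.099),]:
    p=ray('w4',u,v,z); print(n,(1000*r@(p[:2]-C)).round(1), pt('w4',u,v).round(4))
for n,u,v,z in [('knob',386,231,.126),('fingR',366,275,.104),('fingL',396,275,.104)]:
    p=ray('w1',u,v,z); print(n,(1000*r@(p[:2]-C)).round(1), pt('w1',u,v).round(4))
```

```text
knob [-83.   67.8] [0.4464 0.2079 0.1234]
deckFL [-100.3   83.9] [0.4285 0.2238 0.0794]
fingR [-38.6  58.8] [0.4995 0.2051 0.0819]
fingL [-38.6  82.4] [0.4899 0.2248 0.1023]
hatchFL [-50.2  44.7] [0.4821 0.187  0.0925]
hatchFR [-49.3 -42.3] [0.4869 0.0986 0.0954]
knob [-78.6  29.2] [0.4523 0.169  0.1261]
fingR [-36.   19.9] [0.4944 0.1617 0.1063]
fingL [-36.1  43.5] [0.4958 0.1867 0.0996]
```

The slide travelled about 39 mm to a hard stop. The knob is now at box y of about 68 mm and the steel finger spans y = 59 to 82 mm, clear of the hatch edge at 45 mm. The hatch is still shut. Now I'll go over the press point.

```bash
python3 -m creep '[{"hand":0,"translation":[-2.2,-0.5,0],"delta_rot":[0,0,0]},{"hand":0,"translation":[-2.1,-0.5,0],"delta_rot":[0,0,0]},{"hand":0,"translation":[0,0,4],"delta_rot":[0,0,0]},{"hand":0,"translation":[0,0,4],"delta_rot":[0,0,0]},{"hand":0,"translation":[0,0,3],"delta_rot":[0,0,0]},{"hand":0,"translation":[0,0,0],"delta_rot":[0,0,0]},{"hand":0,"translation":[0,0,0],"delta_rot":[0,0,0]}]'
python3 - <<'E'
from h import *
state();snap('side','s5')
im=cv2.imread('pics/s5.png')[130:280,230:400];cv2.imwrite('pics/c5.png',cv2.resize(im,None,fx=4,fy=4,interpolation=cv2.INTER_CUBIC))
E
```

```text
t: 6.85
tool_pos: [0.4984, 0.1429, 0.1296]
tool_rot: [-0.089, 3.14, 0.0]
contact_force: [1.1, -0.5, 0.9]
opening: -0.0001
t 6.85 box xy mm [-34.05123566   0.63079297] z 0.12964574439684007 tip over deck 0.036645744396840055 yaw y 93.2600427151133 F [ 1.0580202  -0.52428451  0.90044839] op -5.2022766621420646e-05 zax [ 2.24237556e-04  2.57757151e-04 -9.99999942e-01]
```

View pics/c5.png

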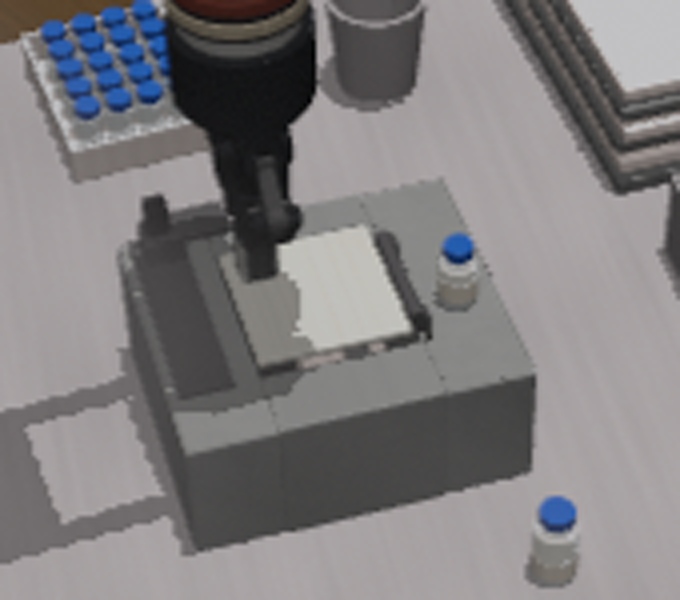

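The side view shows the slide far left at (165,235), clear of the hatch, with the finger over the hatch front at (258,275). I'll press down in small steps.

```bash
python3 -m creep '[{"hand":0,"translation":[0,0,1],"delta_rot":[0,0,0]},{"hand":0,"translation":[0,0,1],"delta_rot":[0,0,0]},{"hand":0,"translation":[0,0,0.2],"delta_rot":[0,0,0]},{"hand":0,"translation":[0,0,0.2],"delta_rot":[0,0,0]},{"hand":0,"translation":[0,0,0.2],"delta_rot":[0,0,0]},{"hand":0,"translation":[0,0,0],"delta_rot":[0,0,0]}]'
```

```text
t: 7.65
tool_pos: [0.4982, 0.1428, 0.1033]
tool_rot: [0.089, -3.14, -0.0]
contact_force: [-1.2, -0.2, 3.0]
opening: -0.0002
```

```bash
python3 -m creep '[{"hand":0,"translation":[0,0,0.1],"delta_rot":[0,0,0]},{"hand":0,"translation":[0,0,0.1],"delta_rot":[0,0,0]},{"hand":0,"translation":[0,0,0],"delta_rot":[0,0,0]}]'
```

```text
t: 8.02
tool_pos: [0.4982, 0.1428, 0.1012]
tool_rot: [-0.089, 3.14, 0.0]
contact_force: [-1.1, 0.5, 2.6]
opening: -0.0002
```

```bash
python3 -m creep '[{"hand":0,"translation":[0,0,0.1],"delta_rot":[0,0,0]},{"hand":0,"translation":[0,0,0],"delta_rot":[0,0,0]}]'
python3 -m creep '[{"hand":0,"translation":[0,0,0.05],"delta_rot":[0,0,0]},{"hand":0,"translation":[0,0,0],"delta_rot":[0,0,0]}]'
```

```text
t: 8.28
tool_pos: [0.4983, 0.1428, 0.101]
tool_rot: [0.089, -3.14, 0.0]
contact_force: [-4.3, -0.9, 7.5]
opening: 0.0001
t: 8.52
tool_pos: [0.4983, 0.1428, 0.101]
tool_rot: [0.089, -3.14, 0.0]
contact_force: [-6.0, -0.8, 9.2]
opening: -0.0002
```

It reached the hard stop at z = 0.101, as predicted, with 9 N. Backing off now.

```bash
python3 -m creep '[{"hand":0,"translation":[0,0,-0.5],"delta_rot":[0,0,0]},{"hand":0,"translation":[0,0,-2],"delta_rot":[0,0,0]},{"hand":0,"translation":[0.5,0,-4],"delta_rot":[0,0,0]},{"hand":0,"translation":[1.5,0,-5],"delta_rot":[0,0,0]},{"hand":0,"translation":[3,0,-4],"delta_rot":[0,0,0]},{"hand":0,"translation":[4,0,-2],"delta_rot":[0,0,0]},{"hand":0,"translation":[0,0,0],"delta_rot":[0,0,0]},{"hand":0,"translation":[0,0,0],"delta_rot":[0,0,0]}]'
python3 -m creep '[{"hand":0,"translation":[0,0,0],"delta_rot":[0,0,0]},{"hand":0,"translation":[0,0,0],"delta_rot":[0,0,0]},{"hand":0,"translation":[0,0,0],"delta_rot":[0,0,0]},{"hand":0,"translation":[0,0,0],"delta_rot":[0,0,0]},{"hand":0,"translation":[0,0,0],"delta_rot":[0,0,0]},{"hand":0,"translation":[0,0,0],"delta_rot":[0,0,0]},{"hand":0,"translation":[0,0,0],"delta_rot":[0,0,0]},{"hand":0,"translation":[0,0,0],"delta_rot":[0,0,0]}]'
python3 - <<'E'
from h import *
state();snap('side','s6');snap('wrist','w6')
E
```

```text
t: 9.52
tool_pos: [0.4085, 0.1376, 0.2742]
tool_rot: [-0.089, 3.14, -0.0]
contact_force: [0.2, 1.2, 0.2]
opening: 0.0001
t: 10.52
tool_pos: [0.4083, 0.1376, 0.2749]
tool_rot: [-0.089, 3.14, -0.0]
contact_force: [0.4, 0.1, -0.5]
opening: 0.0001
t 10.525 box xy mm [-124.23787193    0.3706036 ] z 0.27486752481876864 tip over deck 0.1818675248187686 yaw y 93.25360742919534 F [ 0.42521485  0.0807248  -0.46614587] op 5.425652701609634e-05 zax [ 1.12658327e-04 -1.48341516e-05 -9.99999994e-01]
```

View pics/s6.png

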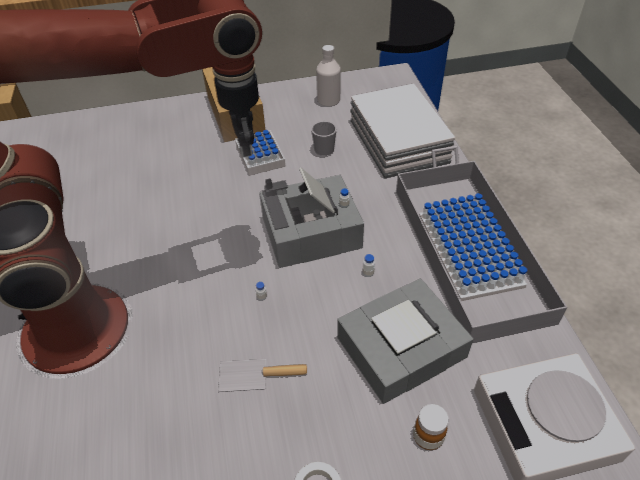

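View pics/w6.png

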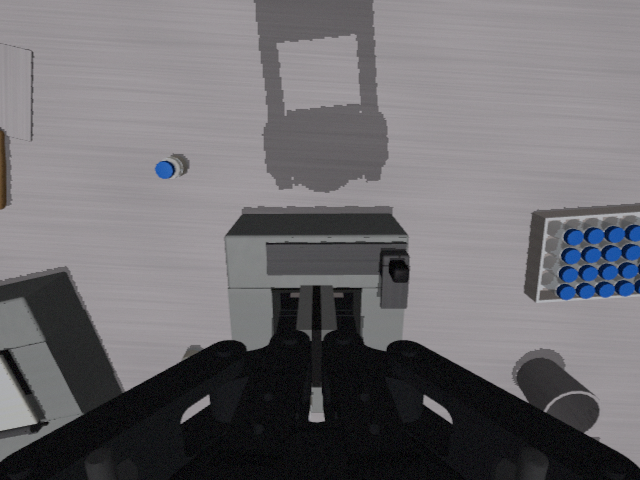

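The hatch stands open at (318,195) in the side view. The waste hatch at (405,325) is shut and the vials are in place. I'll wait another second and check it holds.

```bash
python3 -m creep '[{"hand":0,"translation":[0,0,0],"delta_rot":[0,0,0]},{"hand":0,"translation":[0,0,0],"delta_rot":[0,0,0]},{"hand":0,"translation":[0,0,0],"delta_rot":[0,0,0]},{"hand":0,"translation":[0,0,0],"delta_rot":[0,0,0]},{"hand":0,"translation":[0,0,0],"delta_rot":[0,0,0]},{"hand":0,"translation":[0,0,0],"delta_rot":[0,0,0]},{"hand":0,"translation":[0,0,0],"delta_rot":[0,0,0]},{"hand":0,"translation":[0,0,0],"delta_rot":[0,0,0]}]'
python3 - <<'E'
from h import *
snap('side','s7')
a=cv2.imread('pics/s6.png').astype(int);b=cv2.imread('pics/s7.png').astype(int)
print('changed px in box region',(abs(a-b).max(2)[160:270,250:370]>40).sum())
c=cv2.imread('pics/side1.png').astype(int)
m=(abs(c-b).max(2)>40).astype(np.uint8)
n,l,s,_=cv2.connectedComponentsWithStats(m);print([x.tolist() for x in s[1:] if x[4]>25])
cv2.imwrite('pics/c7.png',cv2.resize(cv2.imread('pics/s7.png')[150:290,240:390],None,fx=4,fy=4,interpolation=cv2.INTER_CUBIC))
E
```

```text
t: 11.62
tool_pos: [0.4083, 0.1376, 0.2748]
tool_rot: [0.089, -3.14, 0.0]
contact_force: [-0.0, -0.8, -0.8]
opening: -0.0
changed px in box region 0
[[0, 0, 262, 158, 14943], [218, 18, 38, 37, 1092], [0, 127, 263, 172, 13733], [264, 178, 24, 16, 210], [279, 181, 56, 41, 1180], [0, 256, 20, 11, 56], [0, 257, 56, 39, 399], [48, 264, 22, 29, 112], [38, 267, 3, 16, 27], [20, 268, 16, 10, 94], [0, 283, 59, 27, 330], [2, 325, 28, 18, 248], [45, 358, 34, 11, 163]]
```

View pics/c7.png

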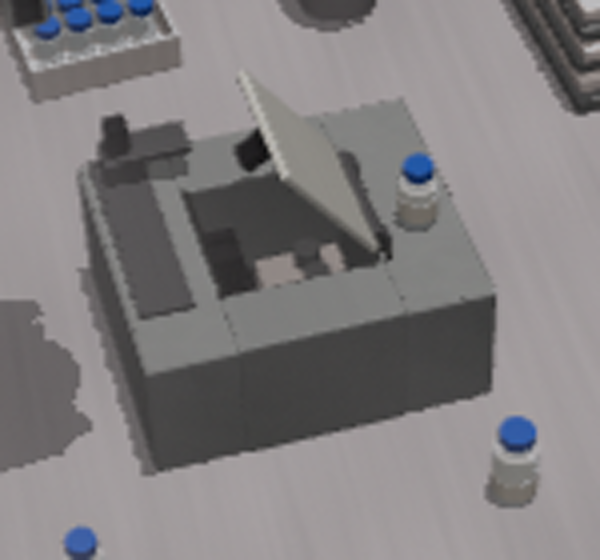

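The hatch stands open with its free edge at (243,75) in the crop, unchanged over a second. The slide is at its far end, and the vials and the other box have not changed.

```bash
python3 -c "
from station import ctrl
print(ctrl.finish_job())"
```

```text
the job is handed in; nothing more can be done
None
```

The sample box's hatch is open. It stood unchanged across two side pictures about a second apart, and I handed the job in at about 12 s.

- **Slide:** I pushed the knob with the closed fingers until it stopped moving, about 39 mm along, at about 35 N. The pictures then showed the steel finger 14 mm clear of the hatch's side. 39 mm of the 50 mm range fits a start near 0.01. I inferred the far stop from the hard contact, because the slide's own reading isn't available.
- **Hatch:** I pressed once at the press point, down to its hard stop with about 9 N. I then backed off straight up, and it popped open.
- **Everything else:** Comparing the side view before and after showed changes only at the arm and its shadow, the slide and the hatch. The waste hatch is shut, and the vials and other things are where they were. Parts of the first side view were hidden by the arm and its shadow, so that comparison doesn't cover those spots. The robot was touching nothing at the end.

No check failed. The box and knob positions measured from the top and wrist cameras agreed to within about 2 mm.

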